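Tip the bar lamp down into its case and shut the lid

ROBOT

A 7-joint arm with a two-finger parallel gripper is mounted at the origin on the work surface; the furniture and walls round the work are solid. World frame = base frame: x ahead of the robot, y to its left, z up, the work surface at z = 0. Lengths are in m, angles in rad, forces in N, time in s.
With the tool pointing down it reaches from about 0.4 to 0.9 m from the base axis. Payload 5.5 kg.
Tool frame: the origin (TCP) lies between the finger pads; the fingertips stand 8 mm ahead of it and the grasp point (between the pads) lies 11 mm behind it; z points along the fingers, y is the line along which they close (so a half turn about z gives the same grasp; the last joint's range is limited). The gripper opens to 85 mm and grips with 20 to 120 N. Pads are 22 mm wide; open, the fingers measure 114 mm over their backs; the gripper's body (76 mm by 85 mm) begins 54 mm behind the grasp point. The pads swing forward as they close: fully open they stand 13 mm farther back than shut.
Start: joints at [0.263, 0.501, -0.427, 1.55, 0.221, 1.138, -0.21], TCP at [0.65, 0, 0.239] pointing down, gripper open.
Joint ranges: [-2.88, 2.88], [-0.31, 2.03], [-1.54, 1.56], [0.2, 2.42], [-1.41, 4.55], [0.19, 2.02], [-2.57, 2.57]. Speed limits (rad/s): [2.57, 2.57, 3.14, 3.14, 3.14, 3.14, 3.14].

INTERFACE

Orientations are given as a unit quaternion [w, x, y, z].
In Python, from rig import arm gives the robot as it stands. The module is installed in compiled form; this text tells all that it offers.
- The arm moves only by the tool carry_out, never from a script. Its arguments are lists of equal length, an entry for each row: "linear": the shift along the world's x, y, z in units of 25 mm (1.0 is 25 mm), a list of three; "turn": the turn about the world's z in units of 6 degrees (1.0 is 6 degrees); "hand": the finger opening in mm, from 0 to 85.4. A call has 1 to 20 rows; each row is the pose to reach, as a shift and turn from the pose commanded when the call began; what a row does not reach only later rows make up. A row lasts 1/8 s, in which the tool goes at most 62.5 mm and 10.7 degrees, less where a joint would pass 70% of its speed; a pose out of reach is approached as far as the arm can. A call with a gripper value outside its range is refused whole. The fingers move at their own pace and stop on an object; "squeeze" is the grip in N (left out, the last holds). Time passes only in rows, so rows that repeat a pose let the fingers close. It gives the time, the measured TCP pose, the force, the opening and the grip force at its end, in the units of the state.
- arm.sense(): the state, without advancing time (a new reading comes with each control period).
- arm.grab_frame(name): name is "scene" or "side" or "wrist"; returns the picture (480x640x3 uint8, red, green, blue); there is no depth.
- arm.camera_info(name): a dict with "K" (3x3 intrinsics, pixels), "cam_to_world" (4x4, takes a point from camera to world coordinates); the wrist camera has in their place "mount" (4x4, takes a point from camera to tool coordinates, whose origin is the TCP and whose axes are the flange's). Camera axes: x right, y down, z forward; pixel columns grow to the right and rows downward; lengths in m; the calibration is good to about 2 mm. A picture is of the moment at which its call begins: read the wrist's pose just before it. camera_info takes no time and is no camera call.
- arm.finish_job(): hands the job in; it is judged then, once.
The state is a dict: "time": time; "joints": joint angles; "qvel": joint speeds; "joint_efforts": joint torques, N m; "ee_pos": TCP position; "ee_rot": TCP orientation; "force": force on the tool from outside, world axes, zero at the start; "wrist_torque": the same for the moment, N m; "width": finger opening in m; "grip_force": force on a finger pad.
Only numpy, scipy, OpenCV 4.12 (cv2) and the standard library are available. Lean on these libraries where they do the work, as an engineer would, in place of code of your own. Each camera call takes 0.05 s, during which the arm holds its last target. There are 200 camera calls.

TASK

The bar lamp has been left standing on end in its bay of the open kit case, so the lid cannot close. Push it near the top with the fingertips so that it tips over along its bay and lies flat inside it, then push the lid over from behind until the case is fully shut. Pick nothing up, and leave the rest of the kit and the things on the desk where they are.

Things in the scene. Friction and masses are not known exactly. Their poses are not given: they have to be found in the camera images.
- case: Grey kit case, fixed, an open shell 280 (x) x 133 (y) x 44 mm high, walls 4 mm, floor 6 mm above the desk. Origin: centre of its underside; x along its two bays, pointing away from the robot; y away from the hinge; z up. A 3 mm divider 38 mm high along y = 0 parts two bays, each 272 x 61 mm, centred at y = -32 and +32 mm. The lamp stands in one, a parts tray fills the other.
- lamp_centre (a point): Centre of the loose bar lamp, a white box 44 wide (its x) x 195 long (its y) x 34 mm thick (its z). It starts standing on its y- end in one bay, y up, top 201 mm above the desk, z towards x- of the case (up to 3 degrees askew), this centre 26 to 36 mm from the bay's near (x-) end. Pushed near the top towards case x+ it tips over its foot edge and falls along the bay; pushed low it slides.
- lamp_foot (a point): Centre of the lamp's foot end (its y- end), 97 mm from lamp_centre: on the case floor while it stands, 17 mm above that floor when it lies flat.
- lamp: The same lamp, 0.15 to 0.3 kg; its origin is the centre of the plain 44 x 195 mm face that becomes the underside, 17 mm from lamp_centre along z. The opposite face bears a slide switch that stands out 5 mm, 18 mm from the foot end.
- case_lid (a joint): Lid angle, rad: 0 is fully shut, 1.8 the stop fully open. It starts open, leaning back 3 to 13 degrees past upright. A slack hinge (friction 0.012 N m): below about 1.25 rad it falls shut by itself.
- lid_edge (a point): Middle of the lid's free edge, on its outer face, 137 mm from the hinge. The grey lid (280 x 133 mm, 14 mm deep, 0.12 kg) turns about a line along the case's x at y = -70 mm and z = 44 mm in the case's frame. Open, it stands up on the hinge side and its outer face looks to y- of the case: push there, towards y+, to shut it.
- tray_centre (a point): Centre of the loose black parts tray, 256 x 53 x 16 mm, in the bay beside the lamp, x along the bay. Bystander.
- brush: Powder brush lying in the parts tray, 144 x 17 mm. Bystander. Origin: centre of its underside.
- tube_a: Sample tube with blue cap lying in the parts tray, 80 x 17 mm. Bystander. Origin: centre of its underside.
- tube_b: Sample tube with red cap lying in the parts tray, 80 x 17 mm. Bystander. Origin: centre of its underside.
- cell: Battery cell lying in the parts tray, 50 x 15 mm. Bystander. Origin: centre of its underside.
- glue_stick: Glue stick standing on the desk, 22 mm across, 90 mm tall. Bystander. Origin: centre of its underside.
- stapler: Stapler on the desk, 140 x 36 x 43 mm. Bystander. Origin: centre of its underside.
Mind the look-alikes: they are no part of the job. Of the things that look like the lamp, the largest one is meant.

How it is judged:
By the outcome, as a careful person would: the job done as asked, in the order asked, and still so for the second after the job is handed in, with the robot touching nothing.
It also fails if it takes over 48 s, if anything falls off the work surface, if the arm or the gripper's body presses on something with over 40 N, if the wrist force passes 120 N, or if a joint passes its speed limit or range.

## Working session

There is one attempt and no reset: what is moved stays moved. The work goes in short steps, Python scripts to look and compute and a tool call to move; the robot and the scene stay as the last step left them, time stands still between calls to the robot, and variables do not carry over. Pictures are saved under pics/ and viewed, at most 10 in all, crops included, and the job is handed in when it is done.

Besides the shell and the picture viewer there is one more tool, called after "Emit:" as a command line: name --pt "numbers of a row" for each row, then --argument value for the rest. carry_out: Moves the arm, as the interface text tells. Its arguments: {"type":"object","properties":{"linear":{"type":"array","items":{"type":"array","items":{"type":"number"}}},"turn":{"type":"array","items":{"type":"number"}},"hand":{"type":"array","items":{"type":"number"}},"squeeze":{"type":"number"}},"required":["linear","turn","hand"]}

```bash
mkdir -p pics; cat > h.py <<'E'
import numpy as np, cv2
from rig import arm
def save(n,f): 
    im=arm.grab_frame(n); cv2.imwrite(f'pics/{f}.png',im[:,:,::-1]); return im
def ray(n,u,v):
    c=arm.camera_info(n); K=np.array(c['K']);T=np.array(c['cam_to_world'])
    d=T[:3,:3]@np.linalg.inv(K)@[u,v,1.]; return T[:3,3],d/np.linalg.norm(d)
def onz(n,u,v,z):
    o,d=ray(n,u,v); return o+d*(z-o[2])/d[2]
def tri(a,b):
    A=0;B=0
    R=[ray(*a),ray(*b)]
    for o,d in R:
        P=np.eye(3)-np.outer(d,d);A=A+P;B=B+P@o
    p=np.linalg.solve(A,B)
    return p,[round(float(np.linalg.norm(np.cross(p-o,d))),4) for o,d in R]
def proj(n,p):
    c=arm.camera_info(n);K=np.array(c['K']);T=np.linalg.inv(np.array(c['cam_to_world']))
    q=K@(T[:3,:3]@np.asarray(p)+T[:3,3]);return q[:2]/q[2]
E
python3 - <<'E'
from h import *
for n in('scene','side'):
    save(n,n+'0'); c=arm.camera_info(n); print(n,np.round(c['cam_to_world'],3).tolist(),np.round(c['K'],1).tolist())
s=arm.sense();print({k:np.round(s[k],3).tolist() for k in('time','ee_pos','ee_rot','force','width')})
E
```

```text
scene [[0.632, 0.649, -0.423, 0.891], [0.775, -0.541, 0.327, -0.735], [-0.016, -0.534, -0.845, 0.936], [0.0, 0.0, 0.0, 1.0]] [[585.0, 0.0, 318.3], [0.0, 585.0, 221.0], [0.0, 0.0, 1.0]]
side [[-0.533, -0.718, 0.448, 0.08], [-0.846, 0.457, -0.274, -0.173], [-0.009, -0.525, -0.851, 0.835], [0.0, 0.0, 0.0, 1.0]] [[499.1, 0.0, 317.9], [0.0, 499.1, 252.6], [0.0, 0.0, 1.0]]
{'time': 0.1, 'ee_pos': [0.649, -0.0, 0.238], 'ee_rot': [-0.001, 0.707, 0.707, -0.001], 'force': [-0.285, 0.232, -0.323], 'width': 0.085}
```

View pics/scene0.png

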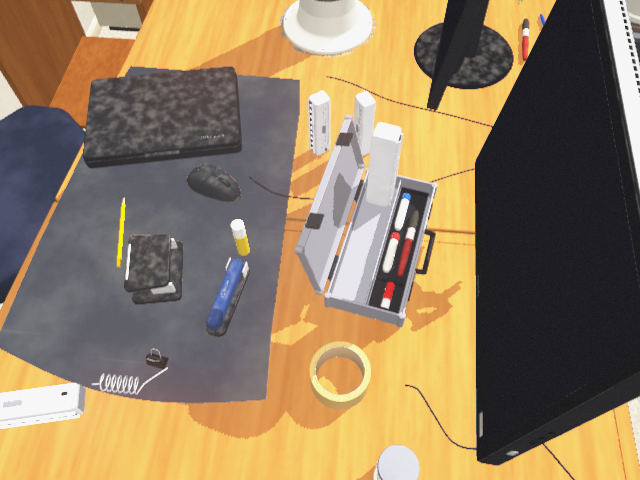

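View pics/side0.png

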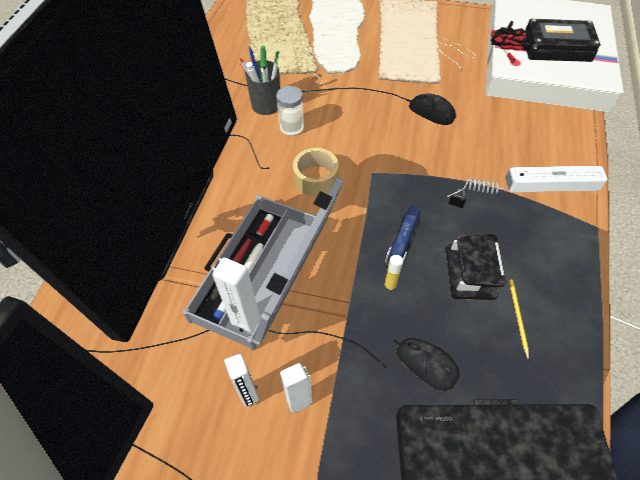

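The lamp candidates in the scene image are the tall white box standing in the case (385,165), two smaller white boxes on the desk (319,123) and (365,120), and a white bar lying at (40,405). The side image shows the same: (237,297) in the case, small ones at (241,380) and (297,388), and a bar at (557,180). I take the one standing in the case bay, and will check it in a close crop.

```bash
python3 - <<'E'
from h import *
a=cv2.imread('pics/scene0.png')[85:335,290:450]; b=cv2.imread('pics/side0.png')[170:420,170:350]
a=cv2.resize(a,None,fx=2.3,fy=2.3,interpolation=cv2.INTER_CUBIC);b=cv2.resize(b,None,fx=2.3,fy=2.3,interpolation=cv2.INTER_CUBIC)
cv2.imwrite('pics/crop1.png',np.hstack([a,b]))
for n,u,v in [('scene',437,183),('scene',407,320),('scene',327,303),('side',186,316),('side',252,345),('side',261,197)]:
    print(n,u,v,np.round(onz(n,u,v,.044),3))
print(proj('scene',[0,0,0]),proj('side',[0,0,0]),proj('scene',[.65,0,.239]))
E
```

```text
scene 437 183 [ 0.522 -0.165  0.044]
scene 407 320 [ 0.685 -0.399  0.044]
scene 327 303 [ 0.579 -0.48   0.044]
side 186 316 [ 0.51  -0.166  0.044]
side 252 345 [ 0.402 -0.238  0.044]
side 261 197 [ 0.669 -0.401  0.044]
[326.91649957  23.10777944] [240.85162189 710.06137924] [587.11065393 106.76379865]
```

View pics/crop1.png

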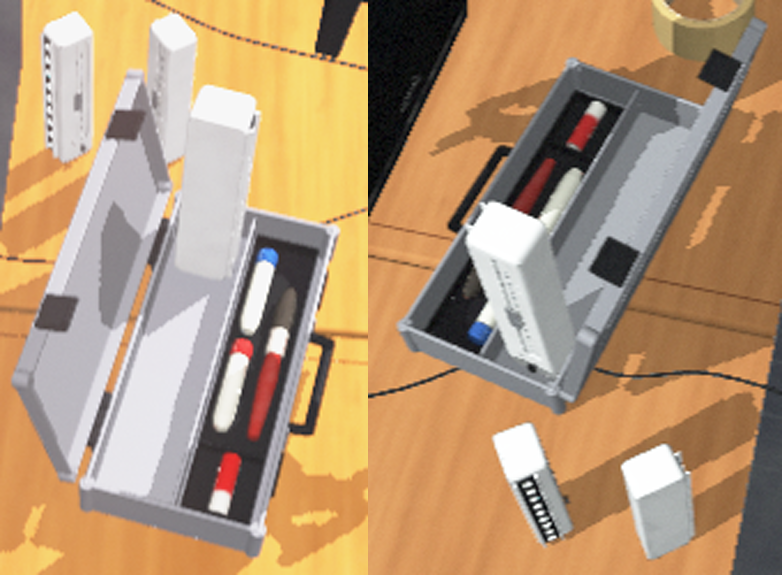

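The crop confirms it: the tall lamp stands in the hinge-side bay, and the two boxes on the desk are clearly smaller. The lamp's top face is centred at about scene (386,131) and side (234,271). The monitor may matter for clearance, so I'll locate it along with the rest.

```bash
python3 - <<'E'
from h import *
r=lambda p:np.round(p,3).tolist()
print('TCP side',r(proj('side',[.65,0,.239])))
pairs={'nearR':((436.5,184),(185.5,311.5)),'farR':((404,314),(258.5,198)),
'lamptop':((386.5,131),(234,271)),'monA':((480,462),(235,120)),'monB':((475,160),(125,340)),'button':((480,420),(228,125)),
'small1top':((319,96),(234,362)),'small2top':((364,98),(294,372)),
'lidfarTip':((300,250),(338,182)),'lidnearTip':((349,121),(253,320)),'lidTip_near2':((349,121),(262,330))}
for k,(a,b) in pairs.items():
    p,e=tri(('scene',*a),('side',*b)); print(k,r(p),e)
for n,u,v in [('scene',436.5,184),('scene',404,314),('scene',326,297),('side',185.5,311.5),('side',252.5,343.5),('side',258.5,198)]: print(n,r(onz(n,u,v,.044)))
print('lamp',r(onz('scene',386.5,131,.201)),r(onz('side',234,271,.201)))
print('monbase',r(onz('scene',463,55,0)))
E
```

```text
TCP side [7.345, 240.736]
nearR [0.521, -0.167, 0.041] [0.0018, 0.0018]
farR [0.673, -0.395, 0.041] [0.0015, 0.0015]
lamptop [0.457, -0.255, 0.198] [0.0032, 0.0032]
monA [0.908, -0.463, 0.026] [0.0005, 0.0005]
monB [0.528, -0.062, 0.036] [0.0024, 0.0024]
button [0.868, -0.431, 0.06] [0.0001, 0.0001]
small1top [0.319, -0.23, 0.171] [0.0415, 0.0415]
small2top [0.32, -0.229, 0.146] [0.0409, 0.0409]
lidfarTip [0.531, -0.492, 0.171] [0.0004, 0.0004]
lidnearTip [0.382, -0.255, 0.162] [0.0087, 0.0087]
lidTip_near2 [0.371, -0.254, 0.15] [0.0015, 0.0015]
scene [0.523, -0.168, 0.044]
scene [0.674, -0.395, 0.044]
scene [0.569, -0.474, 0.044]
side [0.519, -0.169, 0.044]
side [0.404, -0.24, 0.044]
side [0.669, -0.396, 0.044]
lamp [0.46, -0.253, 0.201] [0.453, -0.257, 0.201]
monbase [0.287, 0.167, 0.0]
```

```bash
python3 - <<'E'
from h import *
r=lambda p:np.round(p,3).tolist()
for k,a,b in [('small L',(319,96),(294,372)),('small R',(364,98),(234,362)),('mon2',(435,108),(152,405))]:
    p,e=tri(('scene',*a),('side',*b)); print(k,r(p),e)
def pl(n,a,b): return np.cross(ray(n,*a)[1],ray(n,*b)[1])
for nm,sa,sb,da,db in [('near',(475,160),(590,0),(125,340),(0,265)),('far',(480,462),(640,380),(235,120),(205,0))]:
    d=np.cross(pl('scene',sa,sb),pl('side',da,db)); d/=d[2]; print(nm,'edge per unit z',r(d))
A=np.array([.528,-.062,.036]);B=np.array([.908,-.463,.026])
d=np.cross(pl('scene',(475,160),(590,0)),pl('side',(125,340),(0,265)));n=np.cross(B-A,d);n/=np.linalg.norm(n)
for c,u,v in [('scene',612,0),('scene',640,130),('scene',590,0),('side',0,40),('side',0,265),('side',90,0)]:
    o,q=ray(c,u,v); print(c,u,v,r(o+q*(n@(A-o))/(n@q)))
save('wrist','wrist0'); print(r(arm.camera_info('wrist')['mount']))
E
```

```text
small L [0.291, -0.26, 0.153] [0.0001, 0.0001]
small R [0.348, -0.197, 0.152] [0.0022, 0.0022]
mon2 [0.395, -0.055, 0.063] [0.0065, 0.0065]
near edge per unit z [0.137, 0.235, 1.0]
far edge per unit z [0.067, 0.017, 1.0]
scene 612 0 [0.614, -0.006, 0.42]
scene 640 130 [0.773, -0.173, 0.419]
scene 590 0 [0.574, 0.022, 0.384]
side 0 40 [0.745, -0.13, 0.457]
side 0 265 [0.563, 0.0, 0.297]
side 90 0 [0.852, -0.26, 0.409]
[[0.001, -0.952, -0.305, 0.079], [1.0, 0.001, 0.001, 0.001], [-0.0, -0.305, 0.952, -0.135], [0.0, 0.0, 0.0, 1.0]]
```

View pics/wrist0.png

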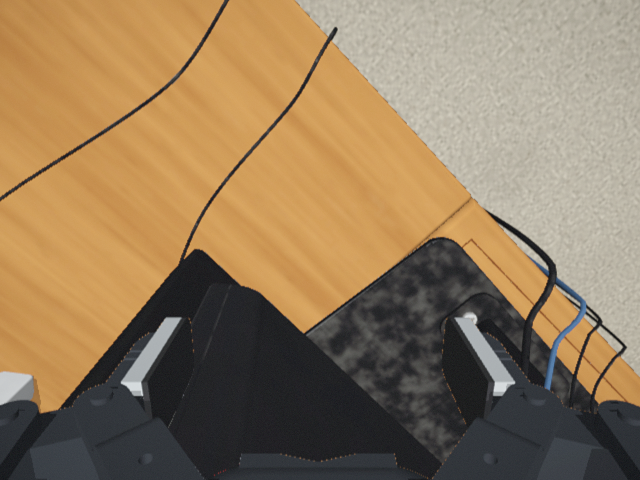

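The wrist picture shows the monitor's near lower corner at (195,250), with its edge rising radially. So the monitor stands upright between the gripper and the case, and I have to pass over it or round its near end. I'll estimate the heights of its top and of the second screen.

```bash
python3 - <<'E'
from h import *
r=lambda p:np.round(p,3).tolist()
A=np.array([.528,-.062,.036]);B=np.array([.908,-.463,.026])
n=np.cross(B-A,[0,0,1]);n/=np.linalg.norm(n)
for z in(.2,.3,.4,.5): print(z,r(proj('scene',[*A[:2],z])),r(proj('side',[*A[:2],z])),r(proj('side',[*B[:2],z])))
for c,u,v in [('scene',612,0),('scene',640,130),('side',0,40),('side',50,0)]:
    o,q=ray(c,u,v); print(c,u,v,r(o+q*(n@(A-o))/(n@q)))
C=np.array([.395,-.055,.063])
for z in(0.06,.2,.3,.4): print('m2',z,r(proj('scene',[*C[:2],z])),r(proj('side',[*C[:2],z])))
a=cv2.imread('pics/scene0.png')[0:200,380:640];b=cv2.imread('pics/side0.png')[260:480,0:260]
cv2.imwrite('pics/crop2.png',np.hstack([cv2.resize(a,(390,300)),cv2.resize(b,(390,300))]))
E
```

```text
0.2 [496.576, 99.542] [88.055, 296.612] [221.97, 54.494]
0.3 [512.078, 53.958] [56.113, 260.713] [212.483, 6.955]
0.4 [530.751, -0.95] [14.118, 213.516] [201.029, -50.439]
0.5 [553.679, -68.37] [-43.563, 148.69] [186.926, -121.107]
scene 612 0 [0.707, -0.251, 0.593]
scene 640 130 [0.813, -0.363, 0.593]
side 0 40 [0.601, -0.14, 0.538]
side 50 0 [0.659, -0.2, 0.529]
m2 0.06 [431.552, 110.199] [148.229, 405.139]
m2 0.2 [443.009, 56.238] [116.171, 376.612]
m2 0.3 [452.905, 9.629] [84.984, 348.861]
m2 0.4 [464.691, -45.884] [42.721, 311.253]
```

View pics/crop2.png

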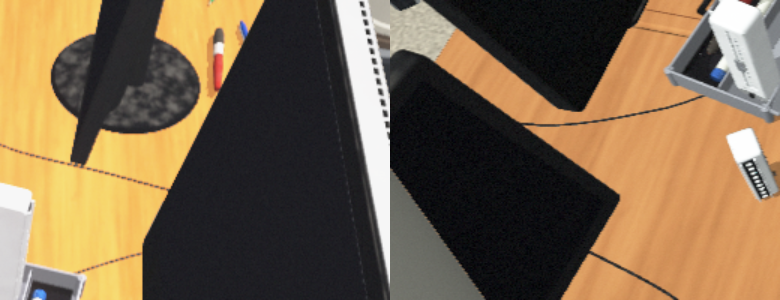

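The crop shows the main monitor's near corner at scene (475,163), and the second screen's corner at about scene (435,108), edge-on to that camera. Both appear to be under about 0.55 m tall. I'll shut the fingers, rise straight up first, and then look.

Emit:
carry_out --pt "0 0 1.5" --pt "0 0 3" --pt "0 0 4.5" --pt "0 0 6" --pt "0 0 7.5" --pt "0 0 9" --pt "0 0 10.5" --pt "0 0 12" --pt "0 0 13.5" --pt "0 0 13.5" --turn '[0,0,0,0,0,0,0,0,0,0]' --hand '[0,0,0,0,0,0,0,0,0,0]'

```text
time: 1.4
ee_pos: [0.6505, 0.0005, 0.58]
ee_rot: [0.002, 0.707, 0.707, 0.002]
force: [0.0, -0.0, 0.1]
width: 0.0
grip_force: 0.0
```

```bash
python3 - <<'E'
from h import *
save('wrist','wrist1')
s=arm.sense();print({k:np.round(s[k],3).tolist() for k in('time','ee_pos','ee_rot','force','width','joints')}); print(arm.camera_info('wrist')['K'])
E
```

```text
{'time': 1.45, 'ee_pos': [0.65, 0.0, 0.578], 'ee_rot': [0.001, 0.707, 0.707, 0.001], 'force': [0.232, -0.539, 0.102], 'width': 0.0, 'joints': [0.21, 0.419, -0.445, 0.921, 0.182, 1.832, -0.153]}
[[431.68766683   0.         317.52492308]
 [  0.         431.68766683 238.15475621]
 [  0.           0.           1.        ]]
```

View pics/wrist1.png

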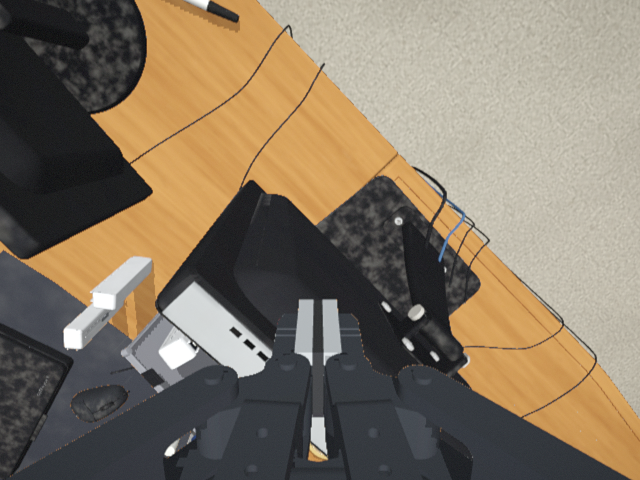

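From above, the monitor's near top corner is at pixel (160,300), which puts its top at about z 0.41. The fingertips at 0.57 clear it. Next I go over to behind the lamp, turn to the case's axes, and descend to z 0.30.

Emit:
carry_out --pt "-1 -1 0" --pt "-2.2 -2.1 0" --pt "-3.5 -3.3 0" --pt "-4.8 -4.5 0" --pt "-6.1 -5.7 0" --pt "-7.3 -6.9 0" --pt "-8.3 -7.8 -0.5" --pt "-8.9 -8.4 -2" --pt "-8.9 -8.4 -4" --pt "-8.9 -8.4 -6" --pt "-8.9 -8.4 -8" --pt "-8.9 -8.4 -9.7" --pt "-8.9 -8.4 -11" --pt "-8.9 -8.4 -11.2" --pt "-8.9 -8.4 -11.2" --turn '[0.7,1.5,2.3,3.1,3.9,4.7,5.3,5.7,5.7,5.7,5.7,5.7,5.7,5.7,5.7]' --hand '[0,0,0,0,0,0,0,0,0,0,0,0,0,0,0]'

```text
time: 3.32
ee_pos: [0.4273, -0.2099, 0.2969]
ee_rot: [-0.0, 0.468, 0.884, 0.0]
force: [0.1, -0.2, 0.0]
width: 0.0002
grip_force: 0.0
```

```bash
python3 - <<'E'
from h import *
s=arm.sense();w=save('wrist','wrist2'); sc=save('scene','scene2')
cv2.imwrite('pics/pair2.png',np.hstack([cv2.resize(w,(533,400)),sc[60:360,250:450]. repeat(1,0) if 0 else cv2.resize(sc[60:360,260:460],(266,400))])[:,:,::-1])
print({k:np.round(s[k],3).tolist() for k in('time','ee_pos','ee_rot','force','joints')})
E
```

```text
{'time': 3.325, 'ee_pos': [0.427, -0.21, 0.297], 'ee_rot': [-0.0, 0.468, 0.884, 0.0], 'force': [0.084, -0.162, 0.04], 'joints': [0.743, 0.115, -0.369, 1.903, 0.046, 1.132, 0.954]}
```

View pics/pair2.png

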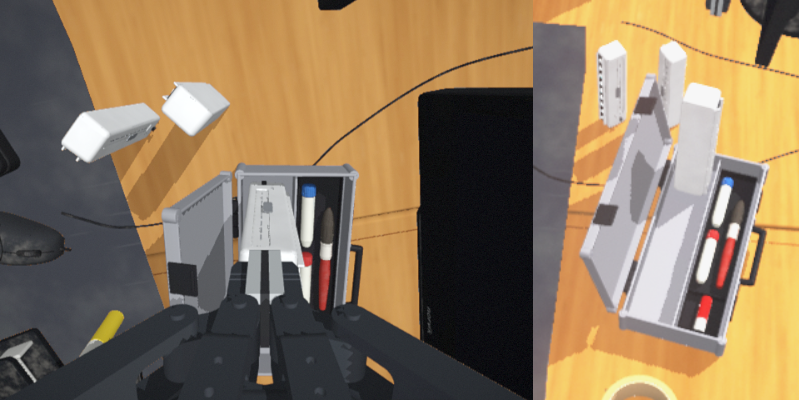

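The lamp is in line with the fingers, about 3 mm to the y+ side of them, with its back face some 25 mm ahead. I'll descend to tip z of about 0.18, then push along case x+, which is (0.566, -0.824).

Emit:
carry_out --pt "0.1 0.05 -1.5" --pt "0.1 0.05 -3" --pt "0.1 0.05 -4.4" --pt "0.1 0.05 -4.4" --pt "0.35 -0.3 -4.4" --pt "0.6 -0.65 -4.4" --pt "0.8 -0.95 -4.4" --pt "1.0 -1.25 -4.4" --pt "1.2 -1.55 -4.4" --pt "1.4 -1.85 -4.4" --pt "1.6 -2.15 -4.4" --pt "1.8 -2.45 -4.4" --pt "2.0 -2.75 -4.4" --pt "2.0 -2.75 -4.4" --pt "2.0 -2.75 -4.4" --pt "2.0 -2.75 -4.4" --pt "2.0 -2.75 -3" --pt "2.0 -2.75 -1" --turn '[0,0,0,0,0,0,0,0,0,0,0,0,0,0,0,0,0,0]' --hand '[0,0,0,0,0,0,0,0,0,0,0,0,0,0,0,0,0,0]'

```text
time: 5.68
ee_pos: [0.4763, -0.2779, 0.2713]
ee_rot: [-0.002, 0.468, 0.884, 0.0]
force: [0.1, -0.6, 1.2]
width: -0.0003
grip_force: 0.0
```

```bash
python3 - <<'E'
from h import *
s=arm.sense();sc=save('scene','scene3');sd=save('side','side3')
cv2.imwrite('pics/pair3.png',np.hstack([cv2.resize(sc[80:340,280:460],(400,578)),cv2.resize(sd[160:420,160:340],(400,578))])[:,:,::-1])
print({k:np.round(s[k],3).tolist() for k in('time','ee_pos','force')})
E
```

```text
{'time': 5.675, 'ee_pos': [0.476, -0.278, 0.271], 'force': [0.073, -0.583, 1.163]}
```

View pics/pair3.png

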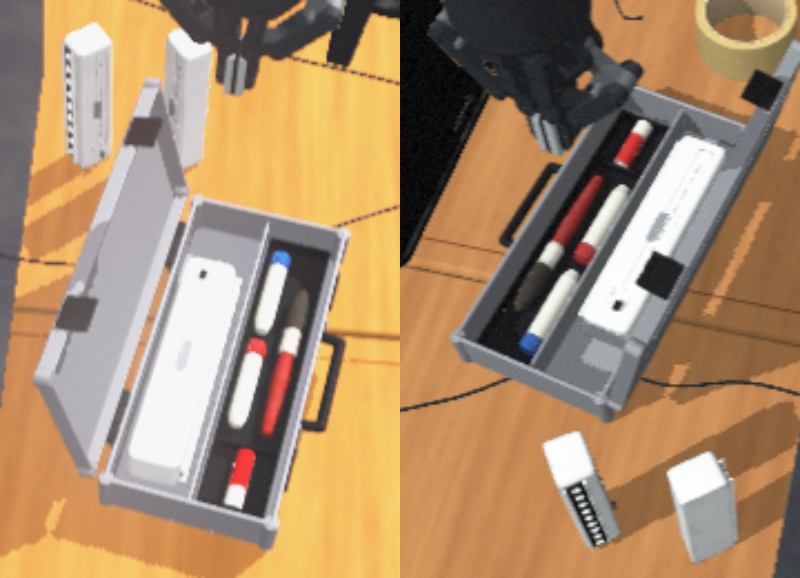

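The lamp now lies flat in its bay, switch side up, at pair3 left (185,370), and the rest of the kit is undisturbed. The lid leans about 13° back, with its free edge near case y -0.105, z 0.177. I'll go high over it, down behind its middle, and push it over.

Emit:
carry_out --pt "0 0 1.5" --pt "-0.6 -1.2 2" --pt "-1.3 -2.7 2" --pt "-2 -4.2 2" --pt "-2.5 -5.2 2" --pt "-2.5 -5.2 0.5" --pt "-2.5 -5.2 -1.5" --pt "-2.5 -5.2 -3.4" --pt "-2.5 -5.2 -4.2" --pt "-2.5 -5.2 -4.2" --turn '[0,0,0,0,0,0,0,0,0,0]' --hand '[0,0,0,0,0,0,0,0,0,0]'

```text
time: 7.02
ee_pos: [0.4137, -0.4073, 0.1646]
ee_rot: [-0.002, 0.468, 0.884, 0.001]
force: [0.1, 0.2, 0.4]
width: 0.0001
grip_force: 0.0
```

```bash
python3 - <<'E'
from h import *
s=arm.sense();sc=save('scene','scene4');sd=save('side','side4')
cv2.imwrite('pics/pair4.png',np.hstack([cv2.resize(sc[80:340,240:440],(400,520)),cv2.resize(sd[160:420,160:360],(400,520))])[:,:,::-1])
print({k:np.round(s[k],3).tolist() for k in('time','ee_pos','force')})
E
```

```text
{'time': 7.025, 'ee_pos': [0.414, -0.407, 0.165], 'force': [0.081, 0.19, 0.396]}
```

View pics/pair4.png

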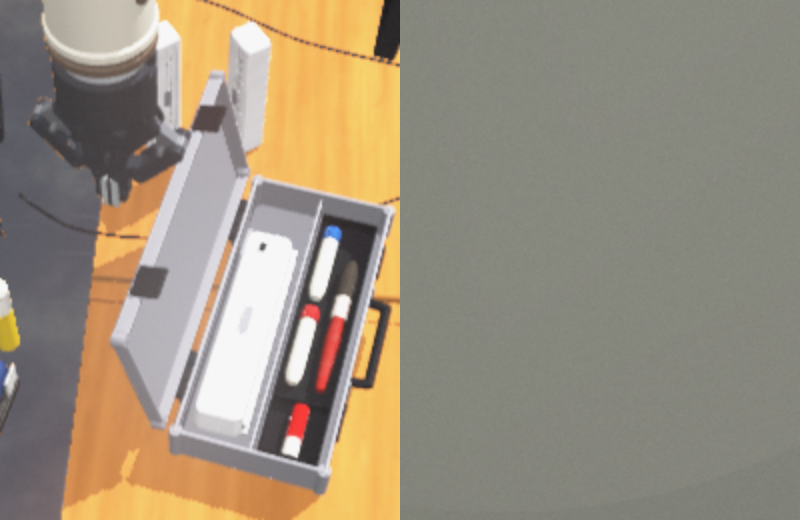

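The fingertips, at pair4 (112,190), are behind the lid's outer face and clear of everything. Now I push towards case y+.

Emit:
carry_out --pt "0.3 0.2 0" --pt "0.6 0.4 0" --pt "0.9 0.6 0" --pt "1.2 0.8 0" --pt "1.5 1.0 0" --pt "1.8 1.2 0" --pt "2.1 1.4 0" --pt "2.4 1.65 0" --pt "2.7 1.85 0" --pt "3.0 2.05 0" --pt "3.3 2.25 0" --pt "3.6 2.45 0" --pt "3.9 2.7 0" --pt "4.2 2.9 0" --pt "4.5 3.1 0" --pt "4.5 3.1 0" --pt "4.5 3.1 0" --pt "4.5 3.1 1" --pt "4.5 3.1 2.5" --pt "4.5 3.1 4" --turn '[0,0,0,0,0,0,0,0,0,0,0,0,0,0,0,0,0,0,0,0]' --hand '[0,0,0,0,0,0,0,0,0,0,0,0,0,0,0,0,0,0,0,0]'

```text
time: 9.62
ee_pos: [0.5267, -0.3317, 0.2676]
ee_rot: [-0.0, 0.468, 0.884, -0.0]
force: [0.8, 0.2, -0.7]
width: -0.0003
grip_force: 0.0
```

```bash
python3 - <<'E'
from h import *
s=arm.sense();sc=save('scene','scene5');sd=save('side','side5')
cv2.imwrite('pics/pair5.png',np.hstack([cv2.resize(sc[80:340,180:440],(400,400)),cv2.resize(sd[130:430,150:450],(400,400))])[:,:,::-1])
print({k:np.round(s[k],3).tolist() for k in('time','ee_pos','force')})
E
```

```text
{'time': 9.625, 'ee_pos': [0.527, -0.332, 0.268], 'force': [0.786, 0.207, -0.696]}
```

View pics/pair5.png

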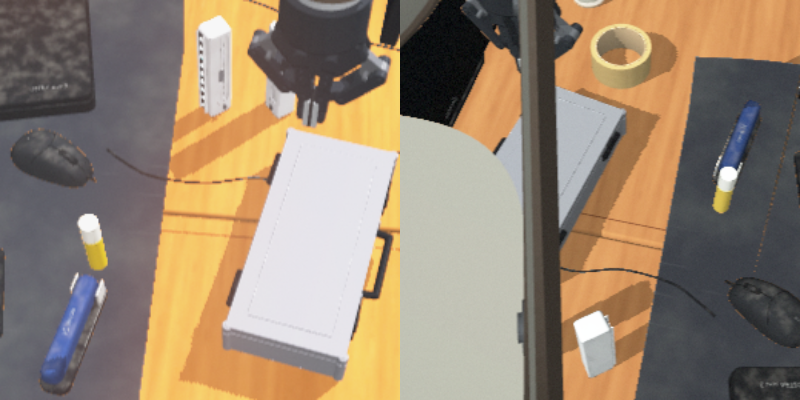

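```bash
python3 - <<'E'
from h import *
c=np.array([.5415,-.3195]);X=np.array([.566,-.824]);Y=np.array([.824,.566])
for nm,x,y,ob in [('nearR',-.14,.067,(437,179.5)),('farR',.14,.067,(404,315)),('nearL',-.14,-.067,(368.5,166)),('farL',.14,-.067,(326,291))]:
    print(nm,ob,[np.round(proj('scene',[*(c+x*X+y*Y),z]),1).tolist() for z in(.044,.058,.068)])
sc=cv2.imread('pics/scene5.png')[150:340,315:450]; cv2.imwrite('pics/z5.png',cv2.resize(sc,None,fx=3.1,fy=3.1,interpolation=cv2.INTER_CUBIC))
E
```

```text
nearR (437, 179.5) [[434.7, 181.7], [435.9, 177.2], [436.7, 174.0]]
farR (404, 315) [[404.0, 315.4], [405.0, 311.9], [405.7, 309.4]]
nearL (368.5, 166) [[365.3, 166.4], [365.7, 161.9], [365.9, 158.6]]
farL (326, 291) [[325.1, 294.9], [325.1, 291.3], [325.0, 288.6]]
```

View pics/z5.png

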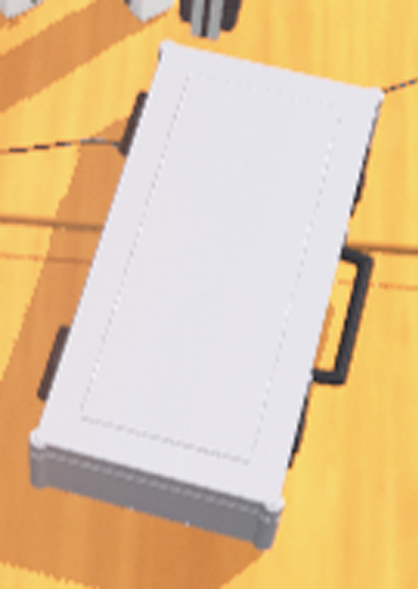

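The seam at the far end is even from (40,450) to (275,520), and the free edge is no higher than the hinge side. The lid is fully down, and the gripper is clear above it.

```bash
python3 -c "
from rig import arm
print(arm.finish_job())"
```

```text
the job is handed in; nothing more can be done
None
```

I tipped the lamp flat into its bay, pushed the lid shut from behind and handed the job in at about 10 s with no unintended contact seen; I viewed 11 pictures, one over the limit of 10.

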